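Bring up and lock the lathe tailstock

ROBOT

A 6-joint arm with a two-finger parallel gripper is mounted at the origin on the work surface. World frame = base frame: x ahead of the robot, y to its left, z up, the work surface at z = 0. Lengths are in m, angles in rad, forces in N, time in s.
With the tool pointing down it reaches from about 0.425 to 0.95 m from the base axis. Payload 3.5 kg.
Tool frame: the origin (TCP) lies midway between the tips of the shut fingers; the grasp point (between the pads) lies 19 mm behind it; z points along the fingers, x is the direction in which the jaws open and shut, and the axes are right-handed (so a half turn about z gives the same grasp; the last joint's range is limited). The gripper opens to 85 mm and grips with 20 to 120 N. Pads are 22 mm wide; open, the fingers measure 114 mm over their backs; the gripper's body (76 mm by 85 mm) begins 54 mm behind the grasp point. The pads swing forward as they close: fully open they stand 13 mm farther back than shut.
Start: joints at [-1.489, 0.286, 1.577, -0, 1.279, -0.15], TCP at [0.155, -0.657, 0.231] pointing down, gripper open.
Joint ranges: [-2.77, 2.77], [-0.9, 2.22], [0.21, 2.48], [-1.53, 4.67], [0.24, 2.81], [-2.84, 2.84]. Speed limits (rad/s): [2.79, 2.79, 3.14, 3.14, 3.14, 3.14].

INTERFACE

Orientations are given as a unit quaternion [x, y, z, w].
In Python, from plant import readout, optics, ctrl gives the robot as it stands. The module is installed in compiled form; this text tells all that it offers.
- The arm moves only by the shell command python3 -m crank 'ROWS' [OPENING] [FORCE]. ROWS is text: rows parted by semicolons, each of 6 numbers parted by spaces: the shift along the tool's x, y, z in mm, then the turn, a rotation vector about the tool's x, y, z in rad. In form: dx dy dz ax ay az; .... A call has 1 to 5 rows; each row shifts and turns the commanded pose from where the row before left it, along the tool's axes as they then stand; what a row does not reach is not made up. A row lasts 1/8 s, in which the tool goes at most 62.5 mm and 10.7 degrees, less where a joint would pass 70% of its speed; a pose out of reach is approached as far as the arm can. A call is refused whole if a number of a shift passes 62.5 or a number of a turn 0.188, either way. A call with a gripper value outside its range is refused whole. OPENING is the opening, from -1 (shut) to 1 (fully open), set as the call begins (- or left out, the last holds). The fingers move at their own pace and stop on an object; FORCE is the grip in N (left out, the last holds). Time passes only in rows, so rows that do not move let the fingers close. It gives the time, the measured TCP pose, the force and the opening at its end, in the units of the state.
- readout.get_state(): the state, without advancing time (a new reading comes with each control period).
- optics.read_camera(name): name is "scene" or "side" or "wrist"; returns the picture (384x512x3 uint8, red, green, blue); there is no depth.
- optics.calibration(name): a dict with "mtx" (3x3 intrinsics, pixels), "dist_coeffs" ([k1, k2, p1, p2, k3] as OpenCV has them; the pictures are not rectified), "rvec" (rotation vector, rad) and "tvec" (3), from world to camera coordinates, as OpenCV has them; the wrist camera has in their place "tool_from_camera" (4x4, takes a point from camera to tool coordinates, whose origin is the TCP and whose axes are the tool frame's). Camera axes: x right, y down, z forward; pixel columns grow to the right and rows downward; lengths in m; the calibration is good to about 2 mm. A picture is of the moment at which its call begins: read the wrist's pose just before it. calibration takes no time and is no camera call.
- ctrl.sign_off(): hands the job in, once; it reports no verdict.
Trained networks look in the newest picture that a camera, given by its name, has taken for a name from the list of things; names that differ only in an ending like _2 or _b are one class to them, and where a whole thing is asked for, a point or a joint stands for the part that bears it (a point fixed in the world has none). Each returns a list of dicts, best first, with "p" (0 to 1); they miss things now and then, are a little off and sometimes report something else, mostly with a low value. They report only what shows in the picture. A call takes as long as a camera call.
- optics.recognise(camera, thing): "xy" ([column, row] as shares, 0 to 1, of the picture: columns of its width, rows of its height, amid what is visible of it).
The state is a dict: "time": time; "qpos": joint angles; "dq": joint speeds; "joint_efforts": joint torques, N m; "eef_pos": TCP position; "tcp_rot": TCP orientation; "contact_force": force on the tool from outside, world axes, zero at the start; "wrist_torque": the same for the moment, N m; "opening": opening from 0.0 (shut) to 1.0 (fully open).
Only numpy, scipy, OpenCV 4.12 (cv2) and the standard library are available. Lean on these libraries where they do the work, as an engineer would, in place of code of your own. Each camera call takes 0.05 s, during which the arm holds its last target.

TASK

A square wooden blank is held in the chuck of the small wood lathe and needs its tailstock support. Swing the tailstock's cam lever all the way over to release it, push the tailstock along the bed until its pointed centre is fully home in the end of the blank, then swing the lever all the way back to lock the tailstock there. Do it by gentle pushing with the fingers only: do not grip or shove anything, and leave the other things on the bench and on the lathe where they are.

Things in the scene. Friction and masses are not known exactly. Their poses are not given: they have to be found in the camera images.
- lathe: Benchtop wood lathe, 680 mm long, fixed. Origin on the bench under the spindle axis; its +y runs along the bed to headstock, chuck and blank, +x away from the robot, z up. Bed top 90 mm up, 110 mm wide, from y -380 mm. Spindle axis 190 mm up at x 0. Headstock at y 140 to 345 mm, 275 mm high. Tool rest at y -35 to 60, x -128 to 45 mm, 200 mm high.
- tailstock (a joint): Slide of the tailstock, m: 0 at the bed's end, grows to the headstock (lathe +y). At 0.170 it meets its stop, the centre fully home in the blank's end. Starts at 0.03 to 0.10. Released, it slides stiffly (about 8 N) and stays where left; locked, a push of 20 N will not slide it. Casting 100 mm long along y; its round barrel, 54 mm across, tops out 217 mm above the bench.
- cam_lever (a joint): Angle of the tailstock's cam lever, rad. 0: locked, leaning 29 degrees from upright towards the headstock; 1.00: fully released (cam at its low point), leaning 29 degrees towards the bed's end. Starts within 0.08 of locked. Swings in the upright plane along the bed, needs 3 to 5 N at the knob, stays where left. The cam bites below about 0.6.
- lever_pivot (a point): Pivot of the cam lever, on the robot's side of the tailstock, 75 mm in front of the spindle axis (lathe -x), 112 mm above the bench, at the casting's mid-length. The lever is a 10 mm rod from here to the knob; the upper casting's face lies 47 mm behind the lever's plane, the foot (110 mm high) 23 mm behind it.
- lever_knob (a point): Centre of the 22 mm black ball on the cam lever's end, 90 mm from the pivot; 191 mm above the bench at either end of the swing, 202 mm with the lever upright.
- wheel_back (a point): Centre of the flat back of the tailstock's round handwheel (80 mm across, rim up to 230 mm above the bench), 190 mm above the bench, facing the bed's end (lathe -y); 88 mm towards the bed's end from the lever's pivot. Part of the tailstock, good to push on; free room behind it.
- centre_tip (a point): Point of the tailstock's live centre, 190 mm above the bench. When fully home it sits 6 mm inside the blank's end.
- blank_end (a point): Middle of the free end of the square blank (40 x 40 mm) in the chuck, where the centre hole is; 190 mm above the bench.
- gouge: Loose turning gouge with wooden handle, 360 mm long, 26 mm thick, on the bench behind the lathe. Leave it.
- spare_blank: Loose square wooden blank 120 x 40 x 40 mm on the bench in front of the tailstock. Leave it.
- wax_tin: Loose round metal tin, 72 mm across, 38 mm high, on the bench in front of the bed. Leave it.
- chuck_key: Loose T-shaped chuck key, 90 x 80 mm, 12 mm thick, lying on top of the headstock. Leave it.
- calliper: Loose flat steel calliper about 140 x 70 mm lying on the bench between robot and lathe, off to one side. Leave it.
- oil_can: Loose oil can, 66 mm across, 135 mm high, on the bench behind the bed's end. Leave it.
- sanding_block: Loose cork sanding block 105 x 62 x 30 mm on the bench between robot and lathe, off to one side. Leave it.

How it is judged:
On the way, in this order (a step that is already met when the one before it is completed fails the run):
1. the cam lever is swung over to its released end (within 0.15 rad of the stop) (value of joint cam_lever above 0.85 rad), for 0.2 s.
2. the tailstock is pushed home, its centre seated in the blank (value of joint tailstock above 0.1675 m), for 0.2 s.
At the end, for the whole second after the job is handed in: The tailstock stands within 2.5 mm of its home stop, so that its centre sits in the blank, and is at rest; the cam lever is back at its locked end (within 0.15 rad) (value of joint tailstock above 0.1675 m and value of joint cam_lever below 0.15 rad and velocity of joint tailstock below 0.005 m/s); the robot touches nothing.
It fails at once if the lathe or any part of it is gripped or shoved (more than 35 N from fingers or arm) (contact force between any of the fingers, the arm and lathe above 35 N).
It fails at once if another thing on the bench or the lathe is moved more than 20 mm or lifted (distance of any of gouge, spare_blank, wax_tin, chuck_key, calliper, oil_can, sanding_block from where it was at the start of the episode above 0.02 m).
It also fails if it takes over 58 s, if anything falls off the work surface, if the arm or the gripper's body presses on something with over 40 N, if the wrist force passes 120 N, or if a joint passes its speed limit or range.

## Working session

There is one attempt and no reset: what is moved stays moved. The work goes in short steps, Python scripts to look and compute and a shell command to move; the robot and the scene stay as the last step left them, time stands still between calls to the robot, and variables do not carry over. Pictures are saved under pics/ and viewed, and the job is handed in when it is done.

```bash
mkdir -p pics; ls
cat > h.py <<'E'
import numpy as np, cv2
from plant import readout, optics, ctrl
from scipy.spatial.transform import Rotation as R
def snap(n,f):
    im=optics.read_camera(n); cv2.imwrite('pics/'+f,im[:,:,::-1]); return im
E
python3 - <<'E'
from h import *
s=readout.get_state(); print(s)
for c in ["scene","side","wrist"]:
    snap(c,c+"0.png"); print(c,optics.calibration(c))
    for t in ["lever_knob","lever_pivot","wheel_back","centre_tip","blank_end"]:
        print(c,t,[(np.round(np.array(d["xy"])*[512,384],1),round(d["p"],2)) for d in optics.recognise(c,t)[:2]])
E
```

```text
pics
{'time': 0.0, 'qpos': array([-1.48900393e+00,  2.87222799e-01,  1.57817530e+00, -5.40581815e-07,
        1.27858369e+00, -1.50011636e-01]), 'dq': array([ 0.00180738, -0.00026405, -0.00144763, -0.00017761, -0.00079619,
        0.00183017]), 'joint_efforts': array([-3.06340127e-06, -4.05986702e+01, -2.92625284e+01, -1.90026640e-04,
        5.76629187e-03, -1.53247851e-05]), 'eef_pos': array([ 0.15503733, -0.65628319,  0.22990999]), 'tcp_rot': array([ 0.78413394, -0.62059047, -0.00081558, -0.00087283]), 'contact_force': array([ 0.26803904, -0.28309909, -0.19670046]), 'wrist_torque': array([ 0.06467226,  0.01009206, -0.00633991]), 'opening': 1.0003493978971159}
scene {'mtx': array([[499.21924828,   0.        , 257.76476764],
       [  0.        , 499.21924828, 194.62256369],
       [  0.        ,   0.        ,   1.        ]]), 'dist_coeffs': array([-0.02768433,  0.        ,  0.        ,  0.        ,  0.        ]), 'rvec': array([ 2.46135395,  0.97099399, -0.27618167]), 'tvec': array([-0.40241686, -0.17754015,  1.63173835])}
scene lever_knob [(array([220.3, 231.1]), 0.64)]
scene leve
[... 806 characters left out ...]
([[300.91390349,   0.        , 258.26397576],
       [  0.        , 300.91390349, 190.73049669],
       [  0.        ,   0.        ,   1.        ]]), 'dist_coeffs': array([-0.06342445,  0.        ,  0.        ,  0.        ,  0.        ]), 'tool_from_camera': array([[ 9.99999939e-01,  1.45471533e-04,  3.16069201e-04,
         1.53568408e-04],
       [-2.28270659e-04,  9.59873436e-01,  2.80433477e-01,
        -7.15562142e-02],
       [-2.62591342e-04, -2.80433532e-01,  9.59873411e-01,
        -1.42717987e-01],
       [ 0.00000000e+00,  0.00000000e+00,  0.00000000e+00,
         1.00000000e+00]])}
wrist lever_knob []
wrist lever_pivot []
wrist wheel_back []
wrist centre_tip []
wrist blank_end []
```

View pics/scene0.png

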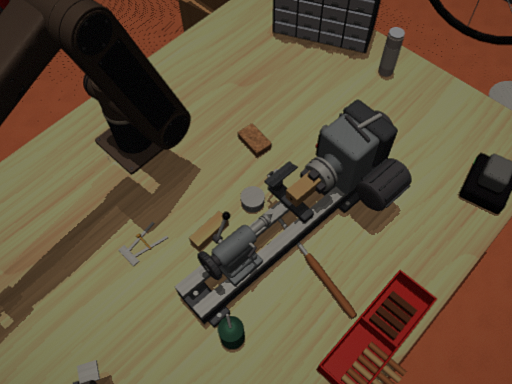

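View pics/side0.png

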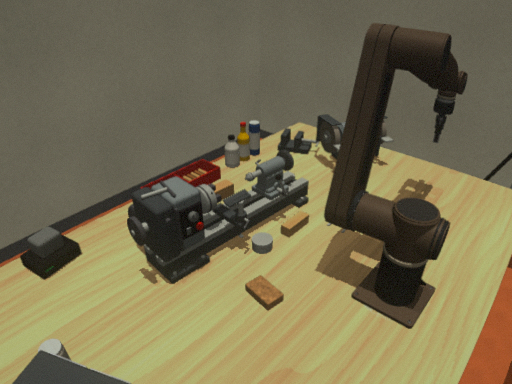

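Run:
```python
import cv2
a=cv2.imread('pics/scene0.png')[130:320,150:400];b=cv2.imread('pics/side0.png')[100:290,130:380]
cv2.imwrite('pics/sc.png',cv2.resize(a,(750,570),interpolation=3)); cv2.imwrite('pics/sd.png',cv2.resize(b,(750,570),interpolation=3))
```

```text
(no output)
```

View pics/sc.png

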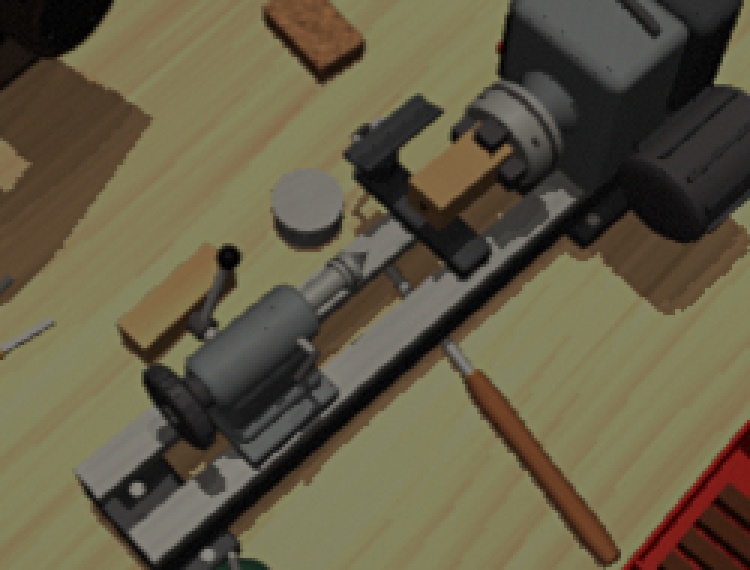

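View pics/sd.png

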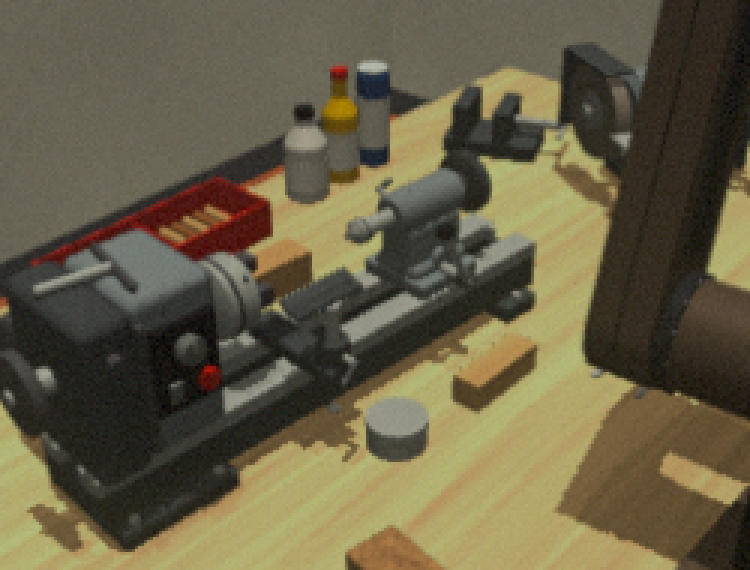

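The scene view shows the lathe running lower-left to upper-right. The knob is near (226,216), the tip near (272,217) and the bed-end corners near (176,287) and (202,318). In the side view the knob is near (279,177). Next I fit the lathe pose.

```bash
cat > fit.py <<'E'
from h import *
from scipy.optimize import least_squares
C={c:optics.calibration(c) for c in("scene","side")}
def proj(c,P):
    k=C[c];return cv2.projectPoints(np.array(P,float).reshape(-1,3),k["rvec"],k["tvec"],k["mtx"],k["dist_coeffs"])[0].reshape(-1,2)
def W(p,P):
    c,s=np.cos(p[2]),np.sin(p[2]);P=np.array(P);return np.array([p[0]+c*P[0]-s*P[1],p[1]+s*P[0]+c*P[1],P[2]])
# p: x,y,yaw, ypivot, cam, ytip, yblank
def knob(p): 
    a=np.radians(29)-p[4]; return (-.075,p[3]+.09*np.sin(a),.112+.09*np.cos(a))
obs=[("scene",lambda p:(-.055,-.38,.09),(175.7,287.3)),("scene",lambda p:(.055,-.38,.09),(201.7,317.7)),
("scene",lambda p:(0,p[5],.19),(272.3,217.3)),("scene",knob,(226.3,215.7)),("scene",lambda p:(0,p[6],.19),(291.5,199)),
("side",knob,(279,177.3)),("side",lambda p:(0,p[5],.19),(247.0,177.5)),("side",lambda p:(-.055,-.38,.09),(308.5,180))]
if __name__=="__main__":
    f=lambda p:np.concatenate([np.concatenate([proj(c,W(p,g(p)))[0]-o for c,g,o in obs]),[(p[4]-0)/.02]])
    r=least_squares(f,[.6,0,0,-.25,0,-.1,-.05],loss="soft_l1")
    p=r.x;print(np.round(p,4));print(np.round(r.fun,1))
    for n,P in dict(pivot=(-.075,p[3],.112),knob=knob(p),wheel=(0,p[3]-.088,.19),tip=(0,p[5],.19),corner=(-.055,-.38,.09)).items():print(n,np.round(W(p,P),4))
    np.save("p.npy",p)
    im=cv2.imread("pics/scene0.png");
    E
E
sed -i '/^    E$/d' fit.py
cat >> fit.py <<'E'
    for c in("scene","side"):
        im=cv2.imread(f"pics/{c}0.png");
        L=[[(-.055,-.38,.09),(.055,-.38,.09),(.055,.14,.09),(-.055,.14,.09),(-.055,-.38,.09)],[(-.075,p[3],.112),knob(p)],[(0,p[3]-.088,.19),(0,p[6],.19)],[(0,p[3]-.088,.15),(.04,p[3]-.088,.19),(0,p[3]-.088,.23),(-.04,p[3]-.088,.19)],[(-.128,-.035,.2),(.045,-.035,.2)]]
        big=cv2.resize(im,None,fx=4,fy=4,interpolation=2)
        for l in L: 
            q=np.array([proj(c,W(p,P))[0] for P in l])
            cv2.polylines(big,[np.int32(q*4+2)],False,(0,255,255),1)
        x0,y0=((150,150) if c=="scene" else (130,120))
        cv2.imwrite(f"pics/fit_{c}.png",big[y0*4:y0*4+600,x0*4:x0*4+800])
E
python3 fit.py
```

```text
[ 0.5868  0.1163 -0.0761 -0.2223  0.0036 -0.0987 -0.0202]
[-1.  -0.4  0.   0.2 -3.  -0.2 -0.1  1.1 -0.1 -0.1 -2.   0.3 -1.5  0.8
 -1.5  0.4  0.2]
pivot [ 0.4951 -0.0997  0.112 ]
knob [ 0.4984 -0.0565  0.1909]
wheel [ 0.5632 -0.1931  0.19  ]
tip [0.5793 0.0179 0.19  ]
corner [ 0.5031 -0.2584  0.09  ]
```

View pics/fit_scene.png

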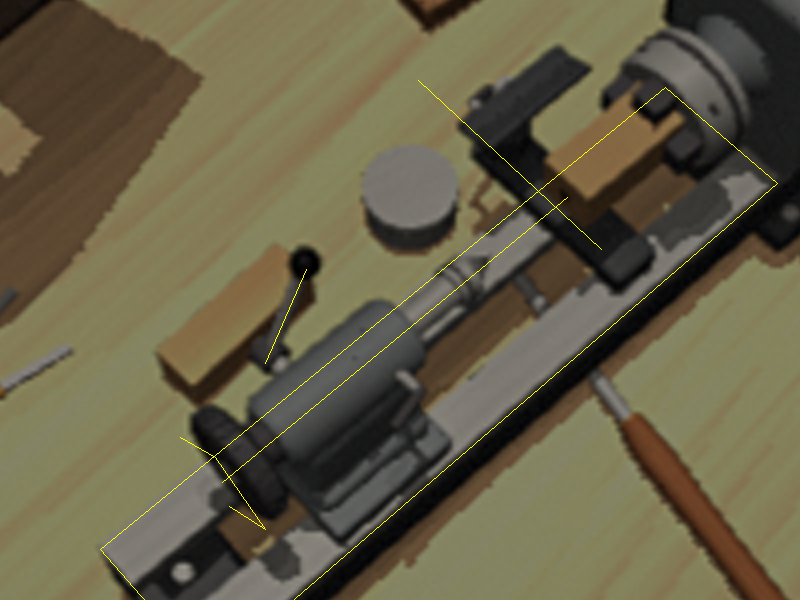

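View pics/fit_side.png

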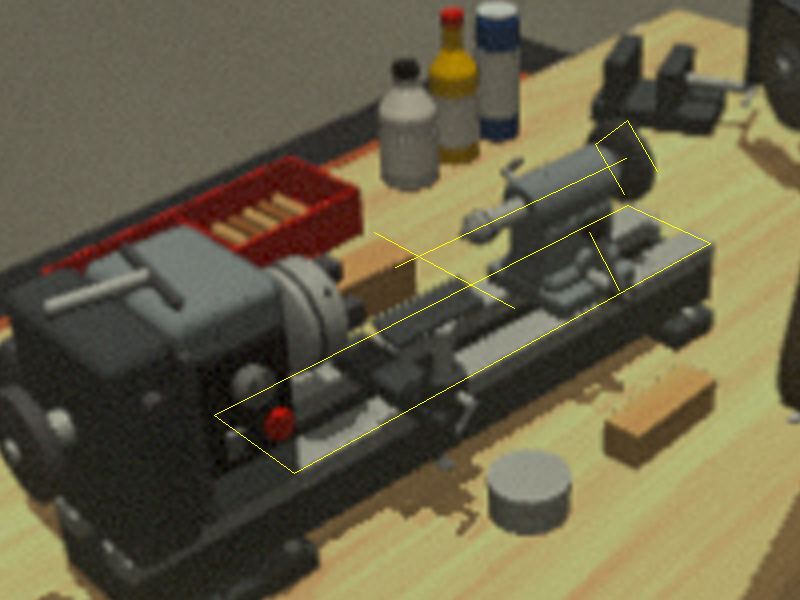

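The fit is good to roughly 1 cm but the yaw is uncertain. I'll raise the arm and look with the wrist camera.

```bash
cat >> h.py <<'E'
def goto(target, yaw_x):
    """print moves: target TCP (world), tool-x dir yaw in world, tool down"""
    s=readout.get_state(); Rm=R.from_quat(s["tcp_rot"]).as_matrix()
    x=np.array([np.cos(yaw_x),np.sin(yaw_x),0]);z=np.array([0,0,-1.]);Rt=np.column_stack([x,np.cross(z,x),z])
    d=np.array(target)-s["eef_pos"]
    print("now",np.round(s["eef_pos"],4),"xyaw",round(float(np.arctan2(Rm[1,0],Rm[0,0])),3),"F",np.round(s["contact_force"],1),"t",s["time"],"open",round(s["opening"],2))
    print("shift tool mm",np.round(Rm.T@d*1e3,1),"total",np.linalg.norm(d)*1e3,"turn",np.round(R.from_matrix(Rm.T@Rt).as_rotvec(),3), "shift in target frame",np.round(Rt.T@d*1e3,1))
E
python3 - <<'E'
from h import *
goto([.45,-.15,.40],-1.55)
goto([.45,-.15,.40],-0.08)
E
```

```text
now [ 0.1551 -0.6569  0.2314] xyaw -1.339 F [ 0.8 -0.1  0.5] t 0.9 open 1.0
shift tool mm [-425.6 -403.5 -168.7] total 610.2377934181366 turn [-0.    -0.     0.211] shift in target frame [-500.7 -305.4 -168.6]
now [ 0.1551 -0.6569  0.2314] xyaw -1.339 F [ 0.8 -0.1  0.5] t 0.9 open 1.0
shift tool mm [-425.6 -403.5 -168.7] total 610.2377934181366 turn [ 0.    -0.    -1.259] shift in target frame [ 253.5 -528.9 -168.6]
```

```bash
python3 -m crank '0 0 -25 0 0 -0.18;0 0 -25 0 0 -0.18;0 0 -25 0 0 -0.18;0 0 -25 0 0 -0.18;0 0 -25 0 0 -0.18' -1; python3 -m crank '0 0 -20 0 0 -0.18;0 0 -10 0 0 -0.18'
python3 - <<'E'
from h import *
goto([.5,-.05,.38],-0.08)
E
```

```text
time: 1.52
eef_pos: [0.1551, -0.6568, 0.3572]
tcp_rot: [0.977, -0.215, -0.0, 0.0]
contact_force: [0.1, 0.1, -0.1]
opening: 0.004
time: 1.78
eef_pos: [0.1551, -0.6572, 0.3883]
tcp_rot: [0.999, -0.037, 0.0, 0.001]
contact_force: [0.7, -0.3, -0.3]
opening: 0.0
now [ 0.1551 -0.6572  0.3883] xyaw -0.073 F [ 0.7 -0.3 -0.3] t 1.775 open 0.0
shift tool mm [ 299.6 -630.8    6.8] total 698.4000977931659 turn [ 0.003 -0.     0.007] shift in target frame [ 295.3 -632.9    8.3]
```

```bash
python3 -m crank '25 -53 0 0 0 0;25 -53 0 0 0 0;25 -53 0 0 0 0;25 -53 0 0 0 0;25 -53 0 0 0 0'; python3 -m crank '25 -53 0 0 0 0;25 -53 0 0 0 0;25 -53 0 0 0 0;25 -53 0 0 0 0;25 -53 0 0 0 0';python3 -m crank '25 -53 0 0 0 0;25 -50 0 0 0 0;0 0 0 0 0 0'
python3 - <<'E'
from h import *
s=readout.get_state(); np.savez("w1.npz",p=s["eef_pos"],q=s["tcp_rot"])
snap("wrist","w1.png"); im=cv2.imread("pics/w1.png"); cv2.imwrite("pics/w1b.png",cv2.resize(im,(800,600),interpolation=2))
for t in ["lever_knob","lever_pivot","wheel_back","centre_tip","blank_end"]:
        print(t,[(np.round(np.array(d["xy"])*[512,384],1),round(d["p"],2)) for d in optics.recognise("wrist",t)[:2]])
goto([.5,-.05,.38],-0.08)
E
```

```text
time: 2.4
eef_pos: [0.3012, -0.4008, 0.3865]
tcp_rot: [0.999, -0.04, 0.0, 0.0]
contact_force: [1.1, -0.9, 0.2]
opening: -0.0
time: 3.02
eef_pos: [0.4467, -0.1465, 0.3867]
tcp_rot: [0.999, -0.04, 0.001, 0.0]
contact_force: [0.9, -0.6, 0.5]
opening: -0.005
time: 3.4
eef_pos: [0.505, -0.0465, 0.3862]
tcp_rot: [0.999, -0.037, -0.0, -0.0]
contact_force: [-0.4, -0.8, -0.5]
opening: 0.002
lever_knob [(array([252.2, 180.6]), 0.74)]
lever_pivot [(array([310.2, 192.9]), 0.59)]
wheel_back [(array([312.6, 190.8]), 0.62)]
centre_tip [(array([310.2, 190.4]), 0.93)]
blank_end [(array([305.9, 126.2]), 0.89)]
now [ 0.5037 -0.0508  0.3865] xyaw -0.081 F [ 1.  -0.1 -0.9] t 3.7 open -0.0
shift tool mm [-3.8 -0.5  6.5] total 7.498051897085937 turn [ 0.    -0.    -0.001] shift in target frame [-3.8 -0.5  6.5]
```

View pics/w1b.png

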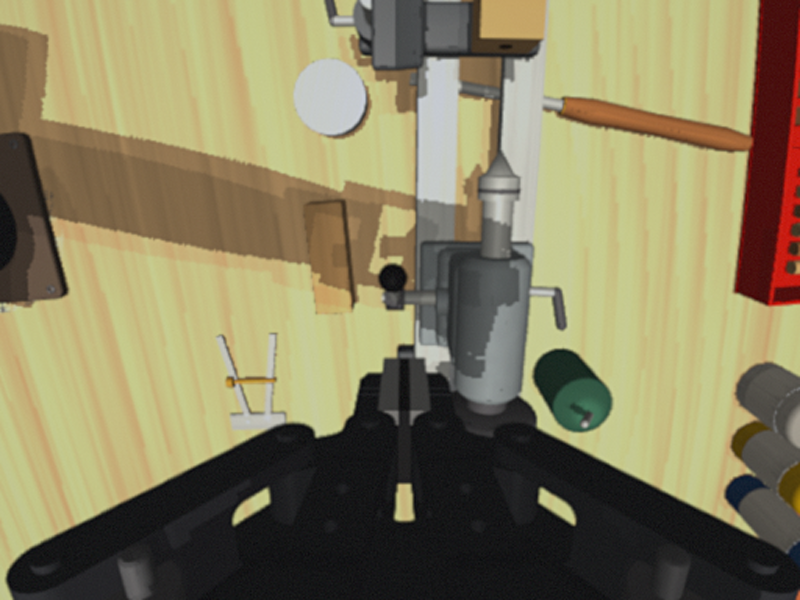

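The wrist view, in 800x600 pixels, shows the knob at (393,278), the centre tip at (501,152), the blank's end hole at about (506,45) and the near bed edge along x≈416–418. I back-project these using the known heights.

```bash
cat >> h.py <<'E'
def bp(px,z,pose,k=None):
    k=optics.calibration("wrist"); u=cv2.undistortPoints(np.array([[px]],float),k["mtx"],k["dist_coeffs"])[0,0]
    T=k["tool_from_camera"]; Rm=R.from_quat(pose["q"]).as_matrix()
    d=Rm@T[:3,:3]@np.array([u[0],u[1],1]); o=pose["p"]+Rm@T[:3,3]
    return o+d*(z-o[2])/d[2]
E
python3 - <<'E'
from h import *
w=np.load("w1.npz"); s=.64
for n,px,z in [("tip",(501,152),.19),("hole",(506,45),.19),("knob",(393,278),.191),("nearbed1",(415.5,358),.09),("nearbed2",(418,60),.09),("farbed",(543,80),.09),("axis barrel end L/R",(451,260),.19),("R",(531,260),.19),("barrel rear L",(453,395),.19),("R",(520,395),.19),("castfront foot",(478,243),.11)]:
    print(n,np.round(bp((px[0]*s,px[1]*s),z,w),4))
E
```

```text
tip [0.5784 0.0263 0.19  ]
hole [0.5835 0.0949 0.19  ]
knob [ 0.4966 -0.0579  0.191 ]
nearbed1 [ 0.5084 -0.1669  0.09  ]
nearbed2 [0.5289 0.1087 0.09  ]
farbed [0.6366 0.0855 0.09  ]
axis barrel end L/R [ 0.5401 -0.0476  0.19  ]
R [ 0.599  -0.0518  0.19  ]
barrel rear L [ 0.5369 -0.1577  0.19  ]
R [ 0.5907 -0.1618  0.19  ]
castfront foot [ 0.5719 -0.0507  0.11  ]
```

Run:
```python
from h import *
goto([.497,-.0120,.18],-0.075)
```

```text
now [ 0.5037 -0.0508  0.3865] xyaw -0.081 F [ 1.  -0.1 -0.9] t 3.7 open -0.0
shift tool mm [ -9.9 -38.2 206.5] total 210.1854584463168 turn [ 0.    -0.    -0.006] shift in target frame [ -9.6 -38.2 206.5]
```

```bash
python3 -m crank '-10 -38 0 0 0 -0.006;0 0 50 0 0 0;0 0 50 0 0 0;0 0 50 0 0 0;0 0 30 0 0 0'; python3 -m crank '0 0 26 0 0 0;0 0 0 0 0 0';  python3 - <<'E'
from h import *
goto([.497,-.0120,.18],-0.075)
s=readout.get_state(); np.savez("w2.npz",p=s["eef_pos"],q=s["tcp_rot"])
snap("wrist","w2.png"); im=cv2.imread("pics/w2.png"); cv2.imwrite("pics/w2b.png",cv2.resize(im,(800,600),interpolation=2))
snap("side","s2.png");snap("scene","c2.png")
a=cv2.imread('pics/c2.png')[170:300,160:330];cv2.imwrite('pics/c2b.png',cv2.resize(a,(780,596),interpolation=2))
E
```

```text
time: 4.32
eef_pos: [0.4956, -0.0118, 0.2035]
tcp_rot: [0.999, -0.038, -0.002, -0.0]
contact_force: [-0.4, 0.3, 0.1]
opening: -0.001
time: 4.58
eef_pos: [0.4954, -0.0116, 0.1781]
tcp_rot: [0.999, -0.037, -0.003, -0.0]
contact_force: [1.0, -0.2, 0.2]
opening: 0.001
now [ 0.4954 -0.0116  0.1781] xyaw -0.075 F [ 1.  -0.2  0.2] t 4.575 open 0.0
shift tool mm [ 1.6  0.3 -1.9] total 2.5210132249725685 turn [-0.001  0.005  0.   ] shift in target frame [ 1.7  0.3 -1.9]
```

View pics/w2b.png

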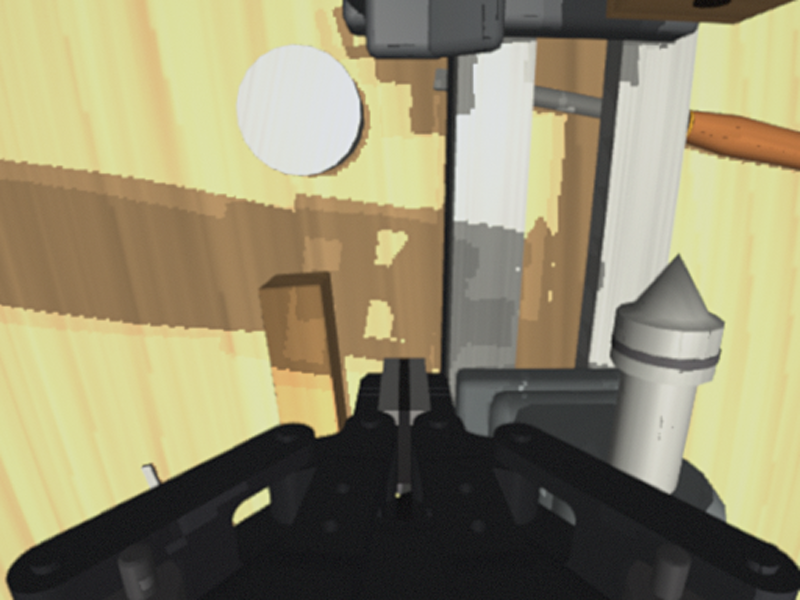

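View pics/c2b.png

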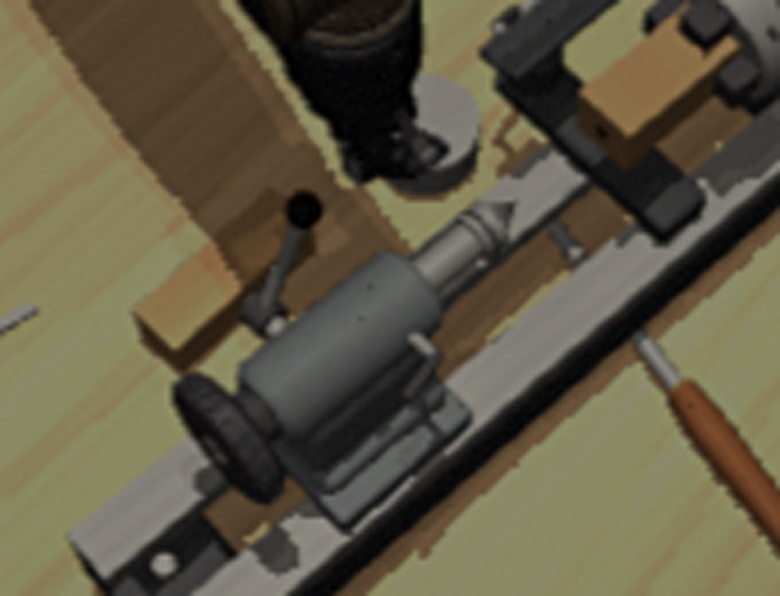

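The fingers hang beside the bed, on the headstock side of the knob and well clear of it. I start the push along tool +y.

```bash
for i in 1; do python3 -m crank '0 6 0 0 0 0;0 6 0 0 0 0;0 5 0 0 0 0;0 4 0 0 0 0;0 4 0 0 0 0'; python3 -m crank '0 4 0 0 0 0;0 4 0 0 0 0;0 4 0 0 0 0;0 4 0 0 0 0';python3 -m crank '0 5 0 0 0 0;0 5 0 0 0 0;0 5 0 0 0 0;0 5 0 0 0 0'; done
```

```text
time: 5.35
eef_pos: [0.4954, -0.0357, 0.1805]
tcp_rot: [0.999, -0.037, 0.0, -0.001]
contact_force: [-0.1, 2.4, 2.0]
opening: -0.001
time: 5.85
eef_pos: [0.4942, -0.052, 0.1804]
tcp_rot: [0.999, -0.036, 0.0, -0.0]
contact_force: [0.4, 1.6, 3.1]
opening: -0.004
time: 6.35
eef_pos: [0.4926, -0.0721, 0.1802]
tcp_rot: [0.999, -0.037, -0.0, -0.0]
contact_force: [0.2, 2.1, 2.6]
opening: -0.002
```

```bash
python3 -m crank '0 5 0 0 0 0;0 5 0 0 0 0;0 5 0 0 0 0;0 5 0 0 0 0'; python3 -m crank '0 5 0 0 0 0;0 5 0 0 0 0;0 4 0 0 0 0;0 4 0 0 0 0';python3 -m crank '0 2 0 0 0 0;0 2 0 0 0 0;0 2 0 0 0 0'
```

```text
time: 6.85
eef_pos: [0.4911, -0.0919, 0.18]
tcp_rot: [0.999, -0.037, -0.0, -0.0]
contact_force: [0.8, 0.7, -1.4]
opening: 0.001
time: 7.35
eef_pos: [0.4893, -0.1096, 0.1797]
tcp_rot: [0.999, -0.037, -0.001, -0.0]
contact_force: [-0.5, 2.6, -2.3]
opening: -0.001
time: 7.72
eef_pos: [0.4894, -0.1156, 0.1802]
tcp_rot: [0.999, -0.036, -0.0, -0.0]
contact_force: [-0.5, 3.7, -3.0]
opening: 0.0
```

```bash
python3 -m crank '0 2 0 0 0 0;0 2 0 0 0 0'; python3 -m crank '0 1 0 0 0 0;0 1 0 0 0 0';python3 -m crank '0 1 0 0 0 0;0 1 0 0 0 0'; python3 -m crank '0 0 0 0 0 0'
python3 - <<'E'
from h import *
snap("scene","c3.png")
a=cv2.imread('pics/c3.png')[170:300,160:330];cv2.imwrite('pics/c3b.png',cv2.resize(a,(780,596),interpolation=2))
E
```

```text
time: 7.98
eef_pos: [0.4892, -0.1178, 0.1802]
tcp_rot: [0.999, -0.037, -0.0, -0.002]
contact_force: [0.9, 9.0, -1.8]
opening: -0.0
time: 8.22
eef_pos: [0.489, -0.1198, 0.1802]
tcp_rot: [0.999, -0.037, -0.0, -0.002]
contact_force: [-0.1, 8.5, -1.3]
opening: -0.005
time: 8.48
eef_pos: [0.4889, -0.1218, 0.1802]
tcp_rot: [0.999, -0.037, -0.0, -0.002]
contact_force: [0.4, 9.0, -1.6]
opening: -0.002
time: 8.6
eef_pos: [0.4889, -0.122, 0.1802]
tcp_rot: [0.999, -0.037, -0.0, -0.002]
contact_force: [0.3, 7.9, -1.5]
opening: -0.002
```

View pics/c3b.png

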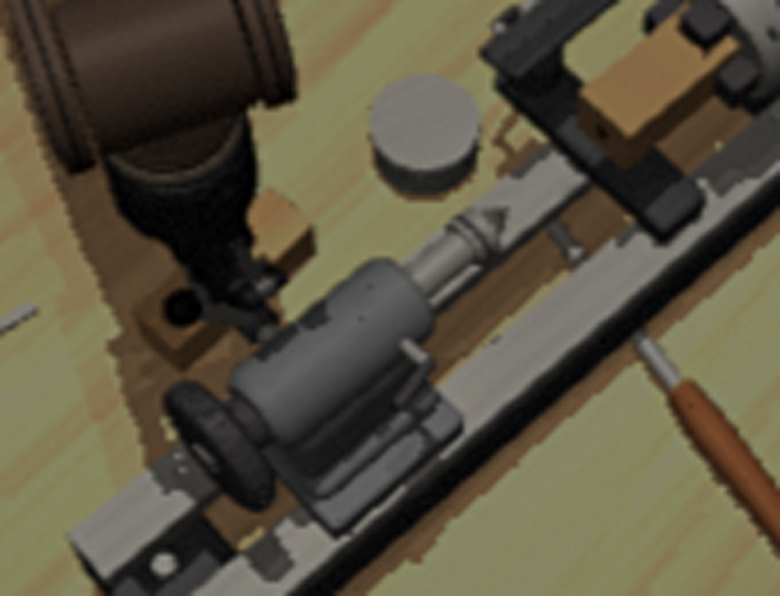

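The lever is fully over: the force plateaued at 8–9 N and the tailstock has just begun to slip back about 5 mm. Now I back off, lift, and go behind the wheel.

```bash
python3 -m crank '0 -10 0 0 0 0;0 -10 0 0 0 0;0 0 -40 0 0 0;0 0 -50 0 0 0;0 0 -50 0 0 0'
python3 - <<'E'
from h import *
goto([.558,-.250,.32],-0.075)
E
```

```text
time: 9.28
eef_pos: [0.4905, -0.1037, 0.3225]
tcp_rot: [0.999, -0.036, 0.001, 0.001]
contact_force: [0.6, 0.8, 0.5]
opening: -0.001
now [ 0.4905 -0.1037  0.3225] xyaw -0.073 F [0.6 0.8 0.5] t 9.275 open -0.0
shift tool mm [ 78.  141.    2.8] total 161.16482381441187 turn [ 0.002 -0.001  0.002] shift in target frame [ 78.3 140.8   2.5]
```

```bash
python3 -m crank '20 47 0 0 0 -0.002;28 47 0 0 0 0;30 47 0 0 0 0;0 0 0 0 0 0;0 0 0 0 0 0'
python3 - <<'E'
from h import *
s=readout.get_state(); w=dict(p=s["eef_pos"],q=s["tcp_rot"])
goto([.558,-.250,.32],-0.075)
snap("wrist","w4.png"); im=cv2.imread("pics/w4.png"); cv2.imwrite("pics/w4b.png",cv2.resize(im,(800,600),interpolation=2))
snap("scene","c4.png")
a=cv2.imread('pics/c4.png')[170:300,160:330];cv2.imwrite('pics/c4b.png',cv2.resize(a,(780,596),interpolation=2))
np.savez("w4.npz",**w)
E
```

```text
time: 9.9
eef_pos: [0.5581, -0.2497, 0.3204]
tcp_rot: [0.999, -0.036, -0.0, 0.0]
contact_force: [-1.1, -0.9, 0.2]
opening: 0.003
now [ 0.5581 -0.2497  0.3204] xyaw -0.071 F [-1.1 -0.9  0.2] t 9.9 open 0.0
shift tool mm [-0.   0.3  0.4] total 0.4830755860495655 turn [0.    0.    0.004] shift in target frame [-0.   0.3  0.4]
```

View pics/w4b.png

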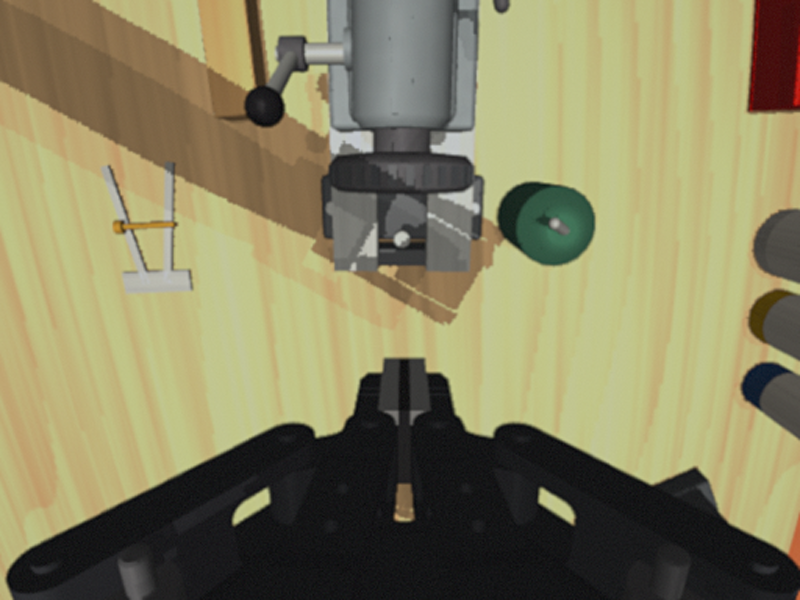

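View pics/c4b.png

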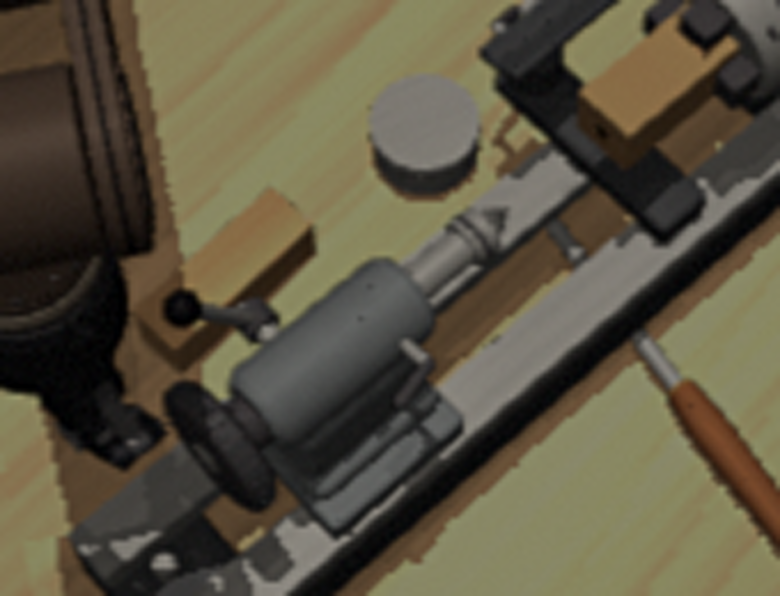

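The lever is over towards the bed's end and the fingers are in line with the wheel (columns 404 and 401). I'll descend behind it.

```bash
python3 - <<'E'
from h import *
w=np.load("w4.npz")
for z in(.17,.19,.23): print(bp((401*.64,191*.64),z,w))
E
python3 -m crank '0 0 50 0 0 0;0 0 50 0 0 0;0 0 40 0 0 0;0 0 0 0 0 0'; python3 -m crank '0 -8 0 0 0 0;0 -6 0 0 0 0;0 -5 0 0 0 0;0 -4 0 0 0 0'
```

```text
[ 0.56061898 -0.19614598  0.17      ]
[ 0.56083924 -0.1949745   0.19      ]
[ 0.56127975 -0.19263156  0.23      ]
time: 10.5
eef_pos: [0.5558, -0.2474, 0.1769]
tcp_rot: [0.999, -0.035, -0.003, -0.002]
contact_force: [-0.5, -0.3, 0.0]
opening: 0.006
time: 11.0
eef_pos: [0.5601, -0.2267, 0.1813]
tcp_rot: [0.999, -0.035, 0.001, 0.0]
contact_force: [-0.4, 0.4, -0.3]
opening: -0.0
```

```bash
python3 -m crank '0 -4 0 0 0 0;0 -4 0 0 0 0;0 -3 0 0 0 0;0 -3 0 0 0 0;0 -3 0 0 0 0';  python3 -m crank '0 -3 0 0 0 0;0 -3 0 0 0 0;0 -3 0 0 0 0;0 -3 0 0 0 0'; python3 -m crank '0 -4 0 0 0 0;0 -4 0 0 0 0;0 -4 0 0 0 0;0 -4 0 0 0 0;0 -4 0 0 0 0'
```

```text
time: 11.62
eef_pos: [0.5609, -0.2098, 0.1803]
tcp_rot: [0.999, -0.036, -0.0, -0.0]
contact_force: [-0.5, 1.2, 0.3]
opening: -0.001
time: 12.12
eef_pos: [0.5616, -0.2009, 0.1804]
tcp_rot: [0.999, -0.036, 0.0, 0.003]
contact_force: [-0.5, -8.1, -2.5]
opening: 0.0
time: 12.75
eef_pos: [0.5632, -0.1811, 0.1805]
tcp_rot: [0.999, -0.036, 0.0, 0.003]
contact_force: [-0.3, -8.1, -1.0]
opening: 0.003
```

```bash
python3 -m crank '0 -4 0 0 0 0;0 -4 0 0 0 0;0 -4 0 0 0 0;0 -4 0 0 0 0;0 -4 0 0 0 0';  python3 -m crank '0 -4 0 0 0 0;0 -3 0 0 0 0;0 -3 0 0 0 0;0 -3 0 0 0 0;0 -3 0 0 0 0'; python3 -m crank '0 -2 0 0 0 0;0 -2 0 0 0 0;0 -2 0 0 0 0'
```

```text
time: 13.38
eef_pos: [0.5647, -0.1611, 0.1804]
tcp_rot: [0.999, -0.036, 0.001, 0.003]
contact_force: [0.9, -9.6, -1.7]
opening: 0.001
time: 14.0
eef_pos: [0.5659, -0.1451, 0.1804]
tcp_rot: [0.999, -0.036, 0.001, 0.003]
contact_force: [0.1, -8.7, -1.9]
opening: 0.001
time: 14.38
eef_pos: [0.5664, -0.1391, 0.1804]
tcp_rot: [0.999, -0.036, 0.001, 0.003]
contact_force: [0.6, -8.2, -2.1]
opening: -0.003
```

```bash
python3 -m crank '0 -2 0 0 0 0;0 -2 0 0 0 0';  python3 -m crank '0 -1.5 0 0 0 0;0 -1.5 0 0 0 0'; python3 -m crank '0 -1 0 0 0 0;0 -1 0 0 0 0';python3 -m crank '0 -1 0 0 0 0;0 -1 0 0 0 0'
```

```text
time: 14.62
eef_pos: [0.5667, -0.1351, 0.1804]
tcp_rot: [0.999, -0.036, 0.001, 0.003]
contact_force: [0.8, -8.1, -2.2]
opening: -0.002
time: 14.88
eef_pos: [0.5669, -0.132, 0.1804]
tcp_rot: [0.999, -0.036, 0.001, 0.003]
contact_force: [1.4, -8.4, -2.4]
opening: 0.002
time: 15.12
eef_pos: [0.5671, -0.1301, 0.1804]
tcp_rot: [0.999, -0.036, 0.001, 0.003]
contact_force: [0.6, -9.7, -2.5]
opening: -0.0
time: 15.38
eef_pos: [0.5671, -0.1301, 0.1805]
tcp_rot: [0.999, -0.035, 0.001, 0.005]
contact_force: [-0.4, -16.2, -1.8]
opening: -0.003
```

The motion has stopped and the force is climbing, so it is at the stop. I'll press slightly more to confirm, then check with the cameras.

```bash
python3 -m crank '0 -0.5 0 0 0 0;0 0 0 0 0 0'
python3 - <<'E'
from h import *
snap("scene","c5.png");snap("side","s5.png")
a=cv2.imread('pics/c5.png')[150:280,180:350];cv2.imwrite('pics/c5b.png',cv2.resize(a,(780,596),interpolation=2))
E
python3 -m crank '0 5 0 0 0 0;0 10 0 0 0 0;0 10 0 0 0 0'
```

```text
time: 15.62
eef_pos: [0.5671, -0.1301, 0.1805]
tcp_rot: [0.999, -0.036, 0.001, 0.006]
contact_force: [0.6, -14.8, -2.9]
opening: -0.003
time: 16.1
eef_pos: [0.5652, -0.1498, 0.1803]
tcp_rot: [0.999, -0.035, -0.0, -0.0]
contact_force: [0.7, -0.2, -0.3]
opening: 0.0
```

View pics/c5b.png

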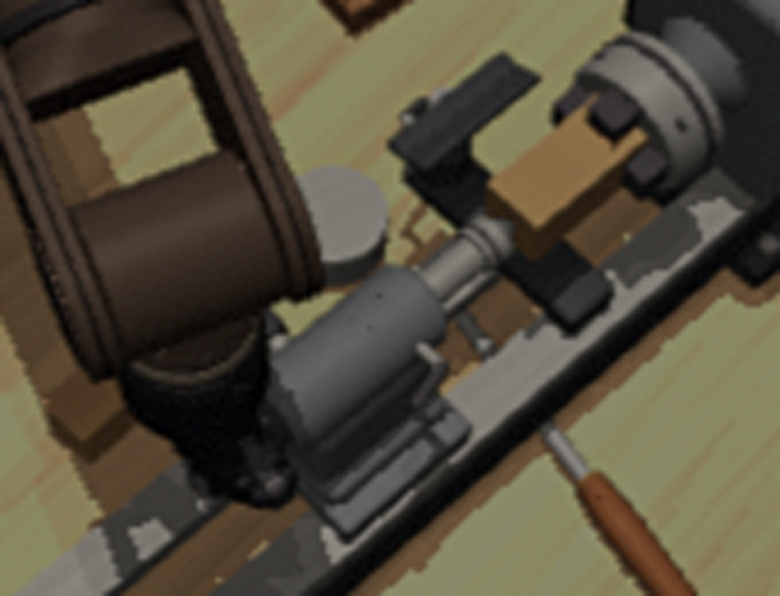

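The centre is seated in the blank's end at about crop pixel (510,235). Next I go to the bed-end side of the knob.

```bash
python3 -m crank '0 0 -40 0 0 0;0 0 -50 0 0 0;0 0 -40 0 0 0;0 0 0 0 0 0'
python3 - <<'E'
from h import *
goto([.484,-.120,.31],-0.075)
s=readout.get_state(); np.savez("w6.npz",p=s["eef_pos"],q=s["tcp_rot"])
w=np.load("w6.npz")
snap("wrist","w6.png"); im=cv2.imread("pics/w6.png"); cv2.imwrite("pics/w6b.png",cv2.resize(im,(800,600),interpolation=2))
E
```

```text
time: 16.6
eef_pos: [0.5669, -0.1505, 0.3155]
tcp_rot: [0.999, -0.035, 0.004, 0.002]
contact_force: [0.3, 0.1, 0.1]
opening: 0.0
now [ 0.5669 -0.1505  0.3155] xyaw -0.071 F [0.3 0.1 0.1] t 16.6 open 0.0
shift tool mm [-84.9 -24.5   4.7] total 88.50821461218156 turn [ 0.003 -0.009  0.004] shift in target frame [-85.  -24.2   5.5]
```

View pics/w6b.png

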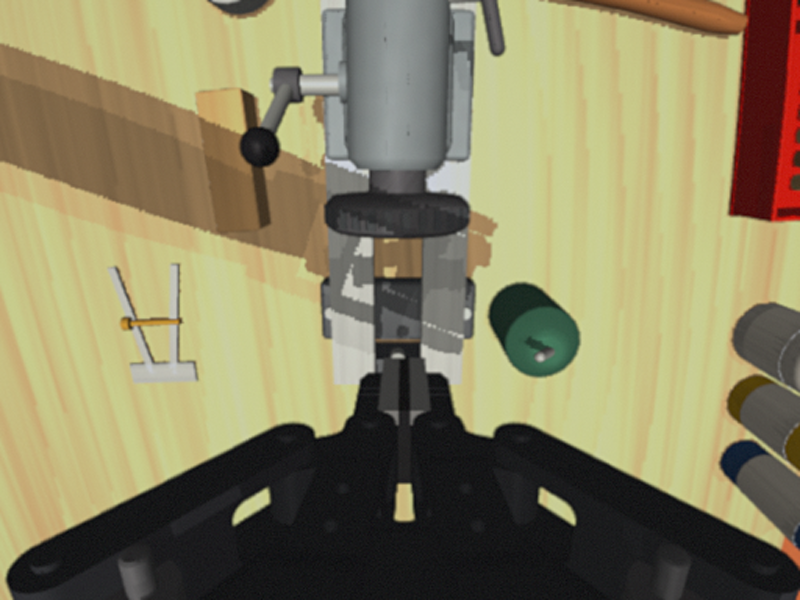

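```bash
python3 - <<'E'
from h import *
w=np.load("w6.npz"); print("knob",bp((260*.64,146*.64),.191,w))
E
python3 -m crank '-42 -10 0 0 0 0;-42 -13 0 0 0 0;0 0 0 0 0 -0.004;0 0 0 0 0 0'
python3 - <<'E'
from h import *
goto([.484,-.120,.182],-0.075)
E
```

```text
knob [ 0.49580249 -0.0658824   0.191     ]
time: 17.15
eef_pos: [0.4831, -0.1208, 0.3092]
tcp_rot: [0.999, -0.034, -0.001, -0.0]
contact_force: [0.1, 0.8, -0.3]
opening: -0.001
now [ 0.4831 -0.1208  0.3092] xyaw -0.067 F [ 0.1  0.8 -0.3] t 17.15 open -0.0
shift tool mm [  1.   -0.8 127.2] total 127.22529565145186 turn [-0.001  0.001  0.008] shift in target frame [  0.9  -0.9 127.2]
```

```bash
python3 -m crank '2 0 45 0 0 0.008;0 0 45 0 0 0;0 0 37 0 0 0;0 0 0 0 0 0';  python3 -m crank '0 -6 0 0 0 0;0 -6 0 0 0 0;0 -5 0 0 0 0;0 -4 0 0 0 0;0 -4 0 0 0 0'
```

```text
time: 17.65
eef_pos: [0.4835, -0.1202, 0.1793]
tcp_rot: [0.999, -0.038, -0.004, -0.002]
contact_force: [0.6, -0.5, 0.9]
opening: 0.003
time: 18.27
eef_pos: [0.487, -0.0956, 0.1837]
tcp_rot: [0.999, -0.037, 0.0, 0.0]
contact_force: [0.2, -0.4, -0.0]
opening: 0.004
```

```bash
python3 -m crank '0 -4 0 0 0 0;0 -4 0 0 0 0;0 -4 0 0 0 0;0 -4 0 0 0 0'; python3 -m crank '0 -4 0 0 0 0;0 -4 0 0 0 0;0 -4 0 0 0 0;0 -4 0 0 0 0'
```

```text
time: 18.77
eef_pos: [0.489, -0.0821, 0.1852]
tcp_rot: [0.999, -0.037, 0.001, 0.003]
contact_force: [-1.8, -7.3, 6.0]
opening: 0.001
time: 19.27
eef_pos: [0.4902, -0.0646, 0.1844]
tcp_rot: [0.999, -0.038, 0.001, 0.001]
contact_force: [0.2, -3.1, 3.4]
opening: 0.003
```

```bash
python3 -m crank '0 -5 0 0 0 0;0 -5 0 0 0 0;0 -5 0 0 0 0;0 -5 0 0 0 0'; python3 -m crank '0 -5 0 0 0 0;0 -5 0 0 0 0;0 -5 0 0 0 0;0 -5 0 0 0 0';  python3 -m crank '0 -3 0 0 0 0;0 -3 0 0 0 0;0 -3 0 0 0 0;0 -3 0 0 0 0'
```

```text
time: 19.77
eef_pos: [0.4905, -0.0435, 0.183]
tcp_rot: [0.999, -0.037, -0.001, -0.0]
contact_force: [-0.0, -3.1, 2.9]
opening: 0.001
time: 20.27
eef_pos: [0.492, -0.0237, 0.1829]
tcp_rot: [0.999, -0.037, -0.0, -0.0]
contact_force: [-0.9, -3.7, 0.0]
opening: 0.001
time: 20.78
eef_pos: [0.4923, -0.0121, 0.1824]
tcp_rot: [0.999, -0.037, -0.001, 0.0]
contact_force: [-1.3, -4.5, -4.1]
opening: 0.002
```

```bash
python3 -m crank '0 -2 0 0 0 0;0 -2 0 0 0 0'; python3 -m crank '0 -2 0 0 0 0;0 -2 0 0 0 0'; python3 -m crank '0 -1 0 0 0 0;0 -1 0 0 0 0'
```

```text
time: 21.02
eef_pos: [0.4928, -0.0081, 0.1828]
tcp_rot: [0.999, -0.037, -0.001, 0.0]
contact_force: [-2.4, -5.4, -4.2]
opening: 0.0
time: 21.28
eef_pos: [0.4934, -0.0043, 0.1829]
tcp_rot: [0.999, -0.037, -0.001, 0.0]
contact_force: [-1.7, -5.7, -5.2]
opening: 0.002
time: 21.52
eef_pos: [0.4934, -0.0024, 0.1828]
tcp_rot: [0.999, -0.037, -0.001, 0.0]
contact_force: [-1.8, -5.2, -4.4]
opening: 0.003
```

```bash
python3 -m crank '0 -1 0 0 0 0;0 -1 0 0 0 0'; python3 -m crank '0 -1 0 0 0 0;0 -0.5 0 0 0 0';  python3 -m crank '0 0 0 0 0 0'
```

```text
time: 21.78
eef_pos: [0.4935, -0.0006, 0.1827]
tcp_rot: [0.999, -0.037, -0.001, 0.001]
contact_force: [-1.8, -6.9, -6.0]
opening: 0.0
time: 22.02
eef_pos: [0.4935, -0.0004, 0.1827]
tcp_rot: [0.999, -0.037, -0.001, 0.002]
contact_force: [-3.2, -10.5, -5.4]
opening: 0.003
time: 22.15
eef_pos: [0.4935, -0.0005, 0.1827]
tcp_rot: [0.999, -0.037, -0.001, 0.002]
contact_force: [-2.0, -10.9, -4.9]
opening: -0.003
```

The lever is at its stop: there was no further motion as the force rose to 11 N. I back off, lift and check.

```bash
python3 -m crank '0 5 0 0 0 0;0 12 0 0 0 0;0 0 -40 0 0 0;0 0 -50 0 0 0;0 0 -50 0 0 0'; python3 -m crank '0 50 -20 0 0 0;0 30 0 0 0 0;0 0 0 0 0 0;0 0 0 0 0 0'
python3 - <<'E'
from h import *
s=readout.get_state(); w=dict(p=s["eef_pos"],q=s["tcp_rot"]);np.savez("w7.npz",**w)
snap("wrist","w7.png"); im=cv2.imread("pics/w7.png"); cv2.imwrite("pics/w7b.png",cv2.resize(im,(800,600),interpolation=2))
snap("scene","c7.png")
a=cv2.imread('pics/c7.png')[150:280,180:350];cv2.imwrite('pics/c7b.png',cv2.resize(a,(780,596),interpolation=2))
E
```

```text
time: 22.78
eef_pos: [0.4932, -0.0154, 0.3257]
tcp_rot: [0.999, -0.037, 0.001, -0.001]
contact_force: [1.0, -0.3, 0.1]
opening: 0.001
time: 23.28
eef_pos: [0.4871, -0.0949, 0.3435]
tcp_rot: [0.999, -0.038, 0.0, -0.001]
contact_force: [-0.2, 0.3, -0.1]
opening: -0.005
```

View pics/w7b.png

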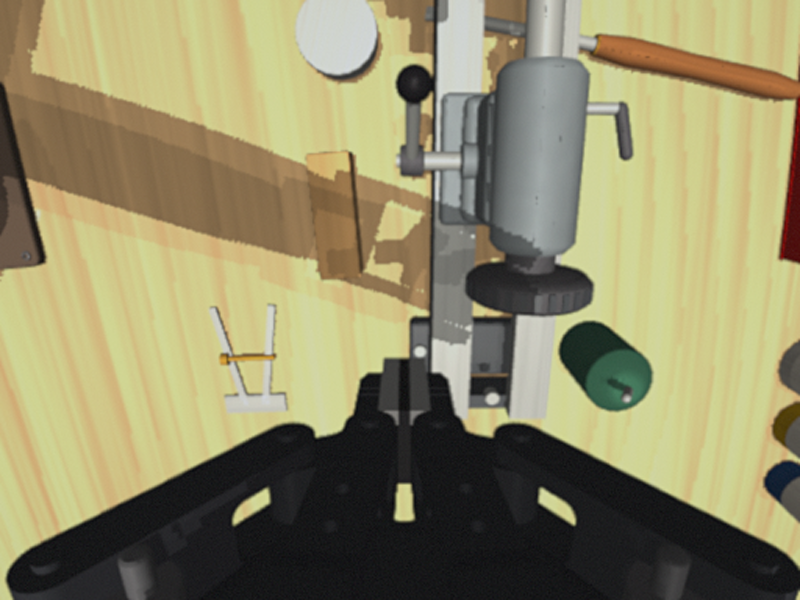

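View pics/c7b.png

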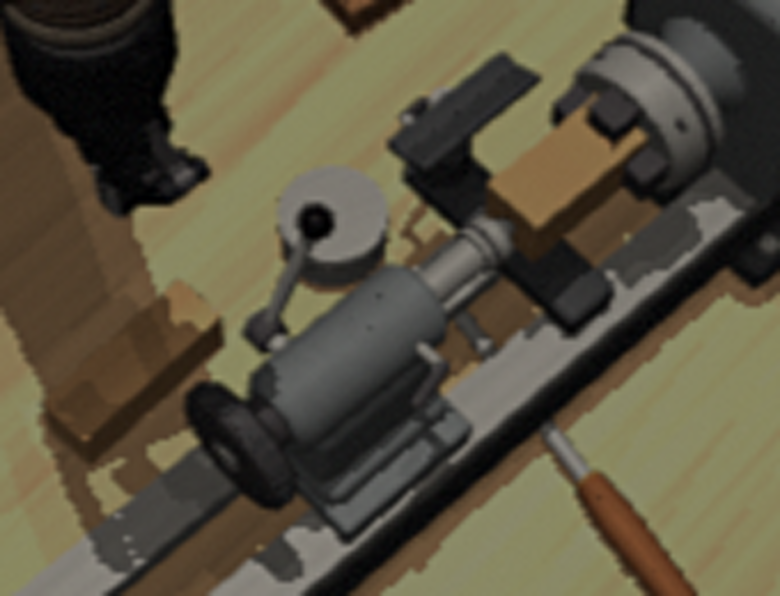

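Run:
```python
from h import *
w=np.load("w7.npz"); k=bp((414*.64,84*.64),.191,w); print("knob",k, "move vs released", np.linalg.norm(k-bp((260*.64,146*.64),.191,np.load("w6.npz"))))
a=cv2.imread("pics/c5.png").astype(int);b=cv2.imread("pics/c7.png").astype(int)
A=np.uint8(a[185:265,262:300]);B=np.uint8(b[185:265,262:300])
print(cv2.phaseCorrelate(np.float32(cv2.cvtColor(A,6)),np.float32(cv2.cvtColor(B,6))))
print(readout.get_state()["contact_force"]); ctrl.sign_off()
```

```text
knob [0.50222171 0.01965882 0.191     ] move vs released 0.085780146112879
((0.016102842644642124, 0.04147287750526374), 1.0052362625300884)
[ 0.02535788  1.04621812 -0.18806849]
the job is handed in; nothing more can be done
```

I released the cam lever, pushed the tailstock home and locked the lever again, all with the shut fingers. The job is handed in after about 23 s; the hand-in reports no verdict.

- **Release:** I pushed the knob over to its stop, where the force plateaued at 8–9 N. That slid the tailstock back about 5 mm before it was pushed home.
- **Push home:** I pushed on the back of the handwheel at 8–10 N until it stopped moving, then pressed briefly at about 16 N to confirm the stop. The scene picture shows the centre in the blank's end.
- **Lock:** I pushed the knob back to its stop, about 11 N along the bed at the end. The knob moved 86 mm between its two ends, against about 87 mm expected for a full swing.

**Last checks:** The tailstock did not shift while I locked it (0.04 pixel between the scene pictures before and after). The force readings stayed well under the 35 N limit. The arm ended clear of everything. The loose things visible in the last pictures look unmoved. The chuck key and sanding block were not clearly in those last views, but the arm never went near them.

**Disagreement:** My first fit of the lathe from the fixed cameras was off by about 1 cm, so I used the wrist camera positions instead.

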